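# Index the mitre jig's fence arm one hole over

### The arm

A 7-joint arm with a two-finger parallel gripper is mounted at the origin on a cart in front of the work surface, level with it; the furniture and walls round the work are solid. World frame = base frame: x ahead of the robot, y to its left, z up, the work surface at z = 0. Lengths are in m, angles in rad, forces in N, time in s.
With the tool pointing down it reaches from about 0.425 to 0.925 m from the base axis. Payload 6.8 kg.
Tool frame: the origin (TCP) lies on the centre line of the jaws, within the pads' length; the fingertips stand 25 mm ahead of it and the grasp point (between the pads) lies 6 mm ahead of it; z points along the fingers, y is the line along which they close (so a half turn about z gives the same grasp; the last joint's range is limited). The gripper opens to 85 mm and grips with 20 to 120 N. Pads are 22 mm wide; open, the fingers measure 114 mm over their backs; the gripper's body (76 mm by 85 mm) begins 54 mm behind the grasp point. The pads swing forward as they close: fully open they stand 13 mm farther back than shut.
Start: joints at [-0.108, 0.477, 0.022, 1.555, -0.011, 1.109, -0.083], TCP at [0.675, 0, 0.256] pointing down, gripper open.
Joint ranges: [-2.96, 2.96], [-0.34, 2.1], [-1.41, 1.46], [0.24, 2.44], [-1.37, 4.51], [0.17, 1.92], [-2.96, 2.96]. Speed limits (rad/s): [2.39, 2.39, 3.14, 3.14, 3.14, 3.14, 3.14].

### API

Orientations are given as a rotation vector (axis times angle).
In Python, from bench import telemetry, grab_frame, job gives the robot as it stands.
- The arm moves only by the tool apply_moves, never from a script. Its argument "rows" is a list of rows, each a list of 2 entries, a list of its own where there are three numbers: the shift along the tool's x, y, z each as a share of 250 mm, from -1 to 1, then the turn, a rotation vector about the tool's x, y, z each as a share of pi rad, from -1 to 1. A call has 1 to 10 rows; each row is the pose to reach, as a shift and turn from the pose commanded when the call began, along the tool's axes at that moment, turning the shorter way round; what a row does not reach only later rows make up. A row lasts 1/8 s, in which the tool goes at most 62.5 mm and 10.7 degrees, less where a joint would pass 70% of its speed; a pose out of reach is approached as far as the arm can. A call with a number of a shift or a turn outside -1 to 1 is refused whole. A call with a gripper value outside its range is refused whole. "jaw" is the gripper's target within -1 to 1 (fully open at 1, half-way at 0, shut at -1), set as the call begins (left out, the last holds). The fingers move at their own pace and stop on an object; "newtons" is the grip in N (left out, the last holds). Time passes only in rows, so rows that repeat a pose let the fingers close. It gives the time, the measured TCP pose, the force, the opening and the grip force at its end, in the units of the state.
- telemetry.get_obs(): the state, without advancing time (a new reading comes with each control period).
- grab_frame(name): name is "scene" or "side" or "wrist"; returns a dict with "frame" (384x512x3 uint8, red, green, blue), "vertical_fov" (degrees; the focal length in pixels is half the picture's height over the tangent of half this angle, whatever the lens; pixels are square), "cx", "cy" (the principal point, pixels), "origin" and "attitude" of the camera in the world. Camera axes: x right, y up, looking along -z (the intrinsics and any distortion apply to the point x, -y, -z); pixel columns grow to the right and rows downward; lengths in m; the calibration is good to about 2 mm. A picture is of the moment at which its call begins. There is no depth.
- job.hand_in(): hands the job in; it is judged then, once.
The state is a dict: "clock": time; "joints": joint angles; "qvel": joint speeds; "tau": joint torques, N m; "tcp_pos": TCP position; "orientation": TCP orientation; "contact_force": force on the tool from outside, world axes, zero at the start; "moment": the same for the moment, N m; "grip_width": finger opening in m; "gripper_force": force on a finger pad.
Only numpy, scipy, OpenCV 4.12 (cv2) and the standard library are available. Lean on these libraries where they do the work, as an engineer would, in place of code of your own. Each camera call takes 0.05 s, during which the arm holds its last target. There are 200 camera calls.

### The job

Set the mitre jig on the desk to its next angle: put a fingertip through the red pull ring, hook it up to lift the spring pin out of its hole, swing the yellow arm one hole to the side of the green dot, and let the pin spring fully home in the hole at the green dot, then take the finger out and stay clear. Only hook and push the ring, gently; do not grip it or anything else, and leave the battery, the tape and the terminal strip where they are.

Things in the scene. Friction and masses are not known exactly. Their poses are not given: they have to be found in the camera images.
- jig: mitre jig fixed to the desk: blue board 12 mm thick, 270 mm wide at the front, 275 mm deep. Origin on the vertical pivot axis of its arm, at desk level; x points from the front edge (robot side) to the rear, z up. An aluminium index quadrant, an arc 44 mm wide whose top is 24 mm above the desk, lies on it with five brass-rimmed holes at radius 160 mm from the pivot, 15 degrees (0.262 rad) apart: 0.524, 0.262, 0, -0.262 and -0.524 rad of swing
- swing_arm (a joint): swing angle of the yellow arm in rad; 0 at the start, in the middle hole (arm along the jig's -x, towards the robot); positive is counter-clockwise from above, so that the arm's front end goes to the jig's -y side (the robot's right). Light, with a little friction (about 0.08 N m); end stops at +-0.6. The arm is 26 mm wide, 10 mm thick, its top 37 mm above the desk, and carries an aluminium fence at the pivot. It can turn freely only while the index pin is raised
- index_pin (a joint): height of the spring index pin in m: 0 fully home in a hole; about 0.009 when its rounded tip rides on top of the quadrant between holes (it then drops into the next hole by itself, the holes being 12 mm wide and the pin 8 mm); 0.020 at its upper stop. The spring pushes it down with about 7 N at 0 and 12 N at 0.020
- pull_ring: red pull ring fixed on top of the index pin (it rises and turns with it, and does not swivel): wire 8 mm thick, inner diameter 60 mm, outer 76 mm. It stands on the plunger barrel, its hole facing along the arm, its top leaning 30 degrees from upright towards the pivot. This entry's origin is on the arm's pivot axis at desk level (with the pin home) and its x axis lies along the arm from ring to pivot
- ring_centre (a point): centre of the pull ring's hole, 143 mm from the pivot axis, 109 mm above the desk with the pin home; axes as pull_ring (x along the arm from ring to pivot, z up). The middle of the ring's upper wire is 34 mm from it: 17 mm towards the pivot and 29 mm higher. The steel barrel below (21 mm thick, 28 mm at its foot) ends 71 mm above the desk, 17 mm in front of this point
- pointer_mark (a point): point straight ahead of the arm's pointed front end, 205 mm from the pivot axis, fixed to the arm, 15 mm above the desk; it is over a dot's centre when the pin is in that dot's hole
- green_dot: flat green disc, 20 mm across, 3 mm high, on the blue board in front of one of the two holes next to the middle one (left or right, it varies), 205 mm from the pivot; origin at the centre of its underside
- red_dot: flat red disc of the same size in front of the hole on the other side of the middle
- battery_1: loose cylindrical battery standing on end in front of the jig, 15 mm across, 50 mm high; origin at the centre of its foot. Bystander
- tape_red: loose red roll of tape, 53 mm across, 18 mm high, in front of the jig; origin at the centre of its underside. Bystander
- terminal_strip: loose cream terminal strip 22 x 70 x 18 mm, left of the jig; origin at the centre of its underside. Bystander

How it is judged:
On the way, in this order (a step that is already met when the one before it is completed fails the run):
1. the pin is lifted out of its hole by the fingers on the ring (value of joint index_pin above 0.008 m and contact force between the fingers and pull_ring above 1 N), for 0.1 s.
2. the pin is home in the hole at the green dot (horizontal distance between pointer_mark and green_dot below 0.008 m and value of joint index_pin below 0.002 m), for 0.2 s.
At the end, for the whole second after the job is handed in: the pin is home (less than 2 mm up) in the green dot's hole (pointer mark within 8 mm of the dot's centre), the ring is let go, and the battery, tape and terminal strip lie still within 15 mm of where they were (all of step 2 and linear speed of each of battery_1, tape_red, terminal_strip below 0.02 m/s and distance of each of battery_1, tape_red, terminal_strip from where it was at the start of the episode below 0.015 m); the robot touches nothing.
It fails at once if the ring is gripped or forced: more than 35 N between fingers and ring (contact force between the fingers and pull_ring above 35 N).
It fails at once if the battery is picked up, knocked over or shifted more than 15 mm (distance of battery_1 from where it was at the start of the episode above 0.015 m or angle between battery_1's own z axis and vertical above 0.5 rad).
It fails at once if the tape roll is picked up, knocked over or shifted more than 15 mm (distance of tape_red from where it was at the start of the episode above 0.015 m or angle between tape_red's own z axis and vertical above 0.5 rad).
It fails at once if the terminal strip is picked up, knocked over or shifted more than 15 mm (distance of terminal_strip from where it was at the start of the episode above 0.015 m or angle between terminal_strip's own z axis and vertical above 0.5 rad).
It also fails if it takes over 48 s, if anything falls off the work surface, if the arm or the gripper's body presses on something with over 40 N, if the wrist force passes 120 N, or if a joint passes its speed limit or range.

## Working session

There is one attempt and no reset: what is moved stays moved. The work goes in short steps, Python scripts to look and compute and a tool call to move; the robot and the scene stay as the last step left them, time stands still between calls to the robot, and variables do not carry over. Pictures are saved under pics/ and viewed, at most 10 in all, crops included, and the job is handed in when it is done.

Besides the shell and the picture viewer there is one more tool, called after "Request:" as name(argument=value, ...), one argument or row to a line, values as JSON. apply_moves: Moves the arm, as the interface text tells. Its arguments: {"type":"object","properties":{"rows":{"type":"array"},"jaw":{"type":"number"},"newtons":{"type":"number"}},"required":["rows"]}

```bash
ls; mkdir -p pics; cat > h.py <<'E'
import numpy as np,cv2
from bench import telemetry,grab_frame,job
from scipy.spatial.transform import Rotation as R
def rot(a):
    a=np.array(a,float)
    return a if a.shape==(3,3) else (R.from_rotvec(a).as_matrix() if a.size==3 else R.from_quat(a).as_matrix())
def save(n,f): cv2.imwrite(f'pics/{n}.png',cv2.cvtColor(f['frame'],cv2.COLOR_RGB2BGR))
def foc(f): return f['frame'].shape[0]/2/np.tan(np.radians(f['vertical_fov'])/2)
def ray(f,u,v):
    F=foc(f); d=np.array([(u-f['cx'])/F,-(v-f['cy'])/F,-1.]); return np.array(f['origin']),rot(f['attitude'])@d
def onz(f,u,v,z):
    o,d=ray(f,u,v); return o+d*(z-o[2])/d[2]
def proj(f,p):
    c=rot(f['attitude']).T@(np.array(p)-f['origin']); F=foc(f); return f['cx']+F*c[0]/-c[2], f['cy']-F*c[1]/-c[2]
E
python3 - <<'E'
from h import *
print(telemetry.get_obs())
fs={}
for n in ['scene','side','wrist']:
    f=grab_frame(n);save(n,f);fs[n]=f
    print(n,{k:v for k,v in f.items() if k!='frame'})
a=np.hstack([fs['scene']['frame'],fs['side']['frame']])
np.save('fs.npy',fs,allow_pickle=True)
E
```

```text
pics
{'clock': 0.0, 'joints': array([-0.10804685,  0.47777486,  0.02235121,  1.55648599, -0.01151913,
        1.10929321, -0.08315323]), 'qvel': array([-0.00010629, -0.00104335,  0.00146511, -0.00093625, -0.0003598 ,
        0.00247544, -0.00189159]), 'tau': array([-5.45967814e-04, -5.96443820e+01,  1.60769675e+00, -2.81194621e+01,
        1.24063640e-02,  9.39900521e-03,  2.20753498e-05]), 'tcp_pos': array([ 6.74437784e-01, -5.07644579e-05,  2.55328233e-01]), 'orientation': array([-2.22070383e+00, -2.22047318e+00,  2.16865303e-03]), 'contact_force': array([-0.18657791,  0.83694613,  0.67045076]), 'moment': array([-0.01071967, -0.01652267,  0.03956359]), 'gripper_force': 0.0, 'grip_width': 0.08584625118202105}
scene {'vertical_fov': 56.155643554203756, 'cx': 250.6380791039021, 'cy': 189.49675060486376, 'origin': array([ 0.08696582, -0.48721562,  0.44217877]), 'attitude': array([ 1.10647769, -0.44458112, -0.64467755])}
side {'vertical_fov': 50.02917259747838, 'cx': 259.10784236425724, 'cy': 191.72465028062211, 'origin': array([0.3276699 , 0.35463793, 0.83640876]), 'attitude': array([ 0.22644935, -0.54781679, -2.24734992])}
wrist {'vertical_fov': 66.49760056182409, 'cx': 256.9625245513607, 'cy': 194.01684049692042, 'origin': array([0.67441351, 0.07513873, 0.37267432]), 'attitude': array([-0.29852795,  0.00251444, -0.00066244])}
```

View pics/scene.png

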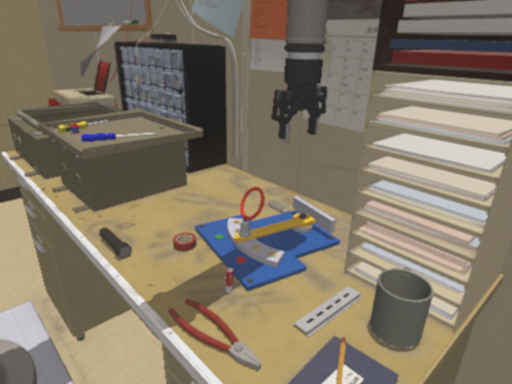

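View pics/side.png

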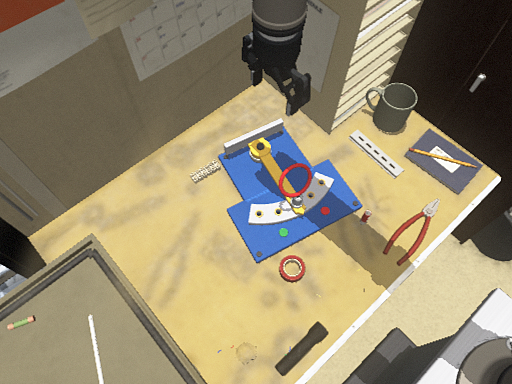

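The scene view shows the jig with the ring at about (252,204), the green dot at (219,237) and the red dot at (241,260). In the side view, green is at (284,232), red at (325,211) and the ring at (295,181). Next I'll measure these.

```bash
cat >> h.py <<'E'
def blob(f,lo,hi,box,lo2=None,hi2=None):
    hsv=cv2.cvtColor(f['frame'],cv2.COLOR_RGB2HSV); m=cv2.inRange(hsv,np.array(lo),np.array(hi))
    if lo2: m|=cv2.inRange(hsv,np.array(lo2),np.array(hi2))
    k=np.zeros_like(m);x0,y0,x1,y1=box;k[y0:y1,x0:x1]=m[y0:y1,x0:x1];return k
RED=dict(lo=(0,140,90),hi=(7,255,255),lo2=(172,140,90),hi2=(180,255,255))
def cen(m):
    n,l,s,c=cv2.connectedComponentsWithStats(m); i=1+np.argmax(s[1:,4]); return c[i],s[i]
def tri(fa,pa,fb,pb):
    (o1,d1),(o2,d2)=ray(fa,*pa),ray(fb,*pb)
    t=np.linalg.lstsq(np.c_[d1,-d2],o2-o1,rcond=None)[0]; a,b=o1+t[0]*d1,o2+t[1]*d2; return (a+b)/2,np.linalg.norm(a-b)
E
python3 - <<'E'
from h import *
fs=np.load('fs.npy',allow_pickle=True).item()
S,D=fs['scene'],fs['side']
G=dict(lo=(45,120,60),hi=(80,255,255))
def rg(f,box,k): return cen(blob(f,box=box,**k))
out={}
for n,f,gb,rb,ring,tape,bat in [('scene',S,(205,225,235,250),(230,250,255,270),(235,180,272,226),(165,225,205,255),(215,260,240,300)),('side',D,(270,220,300,245),(314,202,336,220),(270,158,318,203),(270,250,312,290),(355,205,375,228))]:
    g=rg(f,gb,G);r=rg(f,rb,RED);
    m=blob(f,box=ring,**RED); mm=cen(m)
    pts=cv2.findContours(m,cv2.RETR_EXTERNAL,cv2.CHAIN_APPROX_NONE)[0]; c=max(pts,key=cv2.contourArea); e=cv2.fitEllipse(c)
    t=rg(f,tape,RED); b=rg(f,bat,RED)
    print(n,'green',g[0],onz(f,*g[0],.015),'red',r[0],onz(f,*r[0],.015),'ring',e,'tape',t[0],onz(f,*t[0],.012),'bat',b, onz(f,*b[0],.025))
    out[n]=(g[0],r[0],e[0])
for i in range(3): print(tri(S,out['scene'][i],D,out['side'][i]))
g=(onz(S,*out['scene'][0],.015)+onz(D,*out['side'][0],.015))/2
r=(onz(S,*out['scene'][1],.015)+onz(D,*out['side'][1],.015))/2
# pivot: dots at +-15deg r=.205
mid=(g+r)/2; v=(g-r)[:2]; print('sep',np.linalg.norm(v), 'exp',2*.205*np.sin(.2618))
y=v/np.linalg.norm(v); x=np.array([y[1],-y[0]]); x*=np.sign(x[0])
print('x axis',x,'yaw',np.arctan2(x[1],x[0]),'pivot',mid[:2]+x*.205*np.cos(.2618),'ringc',mid[:2]+x*(.205*np.cos(.2618)-.143))
E
```

```text
scene green [219.  236.5] [0.52642111 0.09172959 0.015     ] red [240.5        259.36111111] [ 0.50300371 -0.01104466  0.015     ] ring ((251.73019409179688, 202.78863525390625), (20.797531127929688, 32.713924407958984), 21.335453033447266) tape [183.58666667 244.24      ] [0.44904686 0.12090753 0.012     ] bat (array([227.6969697 , 278.75757576]), array([226, 272,   5,  13,  33], dtype=int32)) [ 0.43360889 -0.05440664  0.025     ]
side green [283.0862069  232.05172414] [0.52663902 0.09243008 0.015     ] red [324.70909091 210.21818182] [ 0.50309655 -0.01126101  0.015     ] ring ((294.60235595703125, 179.8706512451172), (28.045955657958984, 36.009857177734375), 40.582828521728516) tape [292.13366337 267.78712871] [0.45785501 0.13165709 0.012     ] bat (array([364.57142857, 218.03571429]), array([362, 215,   7,   7,  28], dtype=int32)) [ 0.43102413 -0.05779498  0.025     ]
(array([0.52678149, 0.09227661, 0.01459454]), np.float64(9.477068005440355e-05))
(array([ 0.50299741, -0.01116557,  0.01510801]), np.float64(0.00016621545705837172))
(array([0.56938438, 0.02851876, 0.11068048]), np.float64(0.000540404748993928))
sep 0.10586921972737678 exp 0.10611605094166472
x axis [ 0.97509619 -0.22178239] yaw -0.22364200062080894 pivot [ 0.70787354 -0.00345268] ringc [0.56843478 0.0282622 ]
```

Both views agree: ring centre is about (0.569, 0.028, 0.110), arm yaw is −0.224 rad and the green dot is on the robot's left, so the swing is −0.262. Next is a hook pose with jaws shut, the tool about 30–35° below horizontal and yaw midway at −0.35.

```bash
cat >> h.py <<'E'
PIV=np.array([.7079,-.0035]); YAW0=-.2236
def ringc(s,lift=0): 
    a=YAW0+s; return np.array([*(PIV-.143*np.array([np.cos(a),np.sin(a)])),.109+lift])
R0=np.array([[0,1,0],[1,0,0],[0,0,-1.]])
def ori(yaw,dep): return R.from_euler('ZY',[yaw,-(np.pi/2-dep)]).as_matrix()@R0
def row(p,Rt,p0=None,Ro=None):
    o=telemetry.get_obs(); p0=o['tcp_pos'] if p0 is None else p0; Ro=rot(o['orientation']) if Ro is None else Ro
    s=Ro.T@(np.array(p)-p0)/.25; t=R.from_matrix(Ro.T@Rt).as_rotvec()/np.pi
    return s.round(3),t.round(3)
def st():
    o=telemetry.get_obs(); Rt=rot(o['orientation'])
    print('t',o['clock'],'tcp',o['tcp_pos'].round(4),'z',Rt[:,2].round(3),'F',o['contact_force'].round(2),'q',o['joints'].round(2)); return o,Rt
E
python3 - <<'E'
from h import *
Rt=ori(-.35,np.radians(33)); d=Rt[:,2]; C=ringc(0); print(C,d)
print(row([.52,.045,.27],Rt)); print(C-.1*d, row(C-.1*d,Rt))
E
```

```text
[0.56845991 0.02820902 0.109     ] [ 0.78782425 -0.2875783  -0.54463904]
(array([ 0.18 , -0.618, -0.057]), array([-0.314, -0.055,  0.102]))
[0.48967749 0.05696685 0.1634639 ] (array([ 0.228, -0.739,  0.369]), array([-0.314, -0.055,  0.102]))
```

Request:
apply_moves(
  rows=[
    [[0.09,-0.31,-0.05],[-0.1,-0.02,0.03]],
    [[0.18,-0.62,-0.06],[-0.2,-0.035,0.065]],
    [[0.18,-0.62,-0.06],[-0.314,-0.055,0.102]],
    [[0.18,-0.62,-0.06],[-0.314,-0.055,0.102]],
    [[0.18,-0.62,-0.06],[-0.314,-0.055,0.102]],
    [[0.18,-0.62,-0.06],[-0.314,-0.055,0.102]],
    [[0.18,-0.62,-0.06],[-0.314,-0.055,0.102]],
  ],
  jaw=-1,
  newtons=20,
)

```text
clock: 1.02
tcp_pos: [0.5187, 0.0379, 0.2684]
orientation: [1.93, 1.436, 0.526]
contact_force: [-0.2, -0.7, 0.2]
grip_width: -0.0002
gripper_force: 0.0
```

```bash
python3 - <<'E'
from h import *
o,Rt=st()
C=ringc(0);T=ori(-.35,np.radians(33)); print(row(C-.1*T[:,2],T))
E
```

```text
t 1.025 tcp [0.5187 0.0379 0.2684] z [ 0.664 -0.271 -0.697] F [-0.25 -0.7   0.18] q [-0.53  0.03 -0.01  2.37  1.31  0.64 -1.91]
(array([ 0.065, -0.392,  0.195]), array([-0.062,  0.006,  0.023]))
```

```bash
python3 - <<'E'
from h import *
C=ringc(0);T=ori(-.35,np.radians(42)); print(C-.09*T[:,2],row(C-.09*T[:,2],T))
f=grab_frame('side');save('side2',f); f=grab_frame('scene');save('scene2',f)
cv2.imwrite('pics/c2.png',cv2.resize(cv2.imread('pics/scene2.png')[80:320,130:400],None,fx=2.2,fy=2.2,interpolation=cv2.INTER_CUBIC))
E
```

```text
[0.50563182 0.05114307 0.16922175] (array([ 0.061, -0.328,  0.227]), array([-0.012,  0.008,  0.022]))
```

View pics/c2.png

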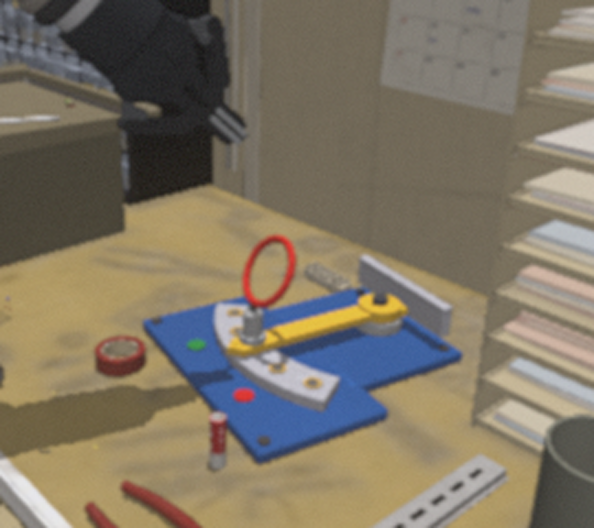

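The scene crop shows the arm tilted with its jaws shut; the fingertips are at crop (243,135) and the path to the ring is clear. I'll descend in front of the ring.

Request:
apply_moves(
  rows=[
    [[0.03,-0.16,0.11],[-0.006,0.004,0.011]],
    [[0.061,-0.328,0.227],[-0.012,0.008,0.022]],
    [[0.061,-0.328,0.227],[-0.012,0.008,0.022]],
    [[0.061,-0.328,0.227],[-0.012,0.008,0.022]],
  ],
)

```text
clock: 1.62
tcp_pos: [0.5015, 0.0394, 0.1572]
orientation: [1.885, 1.449, 0.444]
contact_force: [-1.0, 0.2, -2.6]
grip_width: 0.0002
gripper_force: 0.0
```

```bash
python3 - <<'E'
from h import *
o,Rt=st()
C=ringc(0);T=ori(-.35,np.radians(42)); print(row(C-.09*T[:,2],T))
f=grab_frame('side');save('side3',f); g=grab_frame('scene')
for k in (.02,.025,.03,.04): print(k,proj(f,o['tcp_pos']+k*Rt[:,2]),proj(g,o['tcp_pos']+k*Rt[:,2]))
a=f['frame'][110:260,190:390]; b=g['frame'][120:270,160:360]
cv2.imwrite('pics/c3.png',cv2.cvtColor(cv2.resize(np.hstack([a,b]),None,fx=2,fy=2,interpolation=cv2.INTER_CUBIC),cv2.COLOR_RGB2BGR))
E
```

```text
t 1.625 tcp [0.5015 0.0394 0.1572] z [ 0.647 -0.323 -0.69 ] F [-1.    0.19 -2.63] q [ 0.15  0.41 -0.85  2.43  1.68  0.99 -2.3 ]
(array([ 0.042,  0.04 , -0.038]), array([-0.012,  0.025,  0.04 ]))
0.02 (np.float64(314.7372993256968), np.float64(192.1347522686214)) (np.float64(230.84663186702068), np.float64(194.97853981318062))
0.025 (np.float64(313.8799456000304), np.float64(191.32379731505526)) (np.float64(232.57924004036903), np.float64(196.34551673025487))
0.03 (np.float64(313.03269956620954), np.float64(190.52240303933533)) (np.float64(234.30114605008666), np.float64(197.70404995482497))
0.04 (np.float64(311.36782392295675), np.float64(188.94762811324756)) (np.float64(237.71324578144245), np.float64(200.39609634088384))
```

View pics/c3.png

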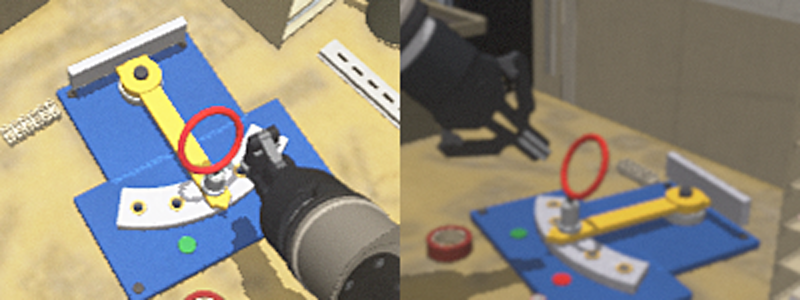

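The picture shows the fingertips beside the ring, at crop (548,155) in the right half; the tip is about 27 mm ahead of the TCP. I'll fix the pre-pose, then insert.

Request:
apply_moves(
  rows=[
    [[0.042,0.04,-0.038],[-0.012,0.025,0.04]],
    [[0.042,0.04,-0.038],[-0.012,0.025,0.04]],
    [[0.042,0.04,-0.038],[-0.012,0.025,0.04]],
    [[0.042,0.04,-0.038],[-0.012,0.025,0.04]],
    [[0.042,0.04,-0.038],[-0.012,0.025,0.04]],
  ],
)

```text
clock: 2.35
tcp_pos: [0.5073, 0.0519, 0.1702]
orientation: [1.95, 1.367, 0.607]
contact_force: [0.4, 1.0, 0.4]
grip_width: -0.0001
gripper_force: 0.0
```

```bash
python3 - <<'E'
from h import *
o,Rt=st();print(Rt.round(2))
C=ringc(0)
for dep in (42,45):
    T=ori(-.35,np.radians(dep)); print(row(C-.09*T[:,2],T),row(C-.06*T[:,2],T),row(C+.005*T[:,2],T))
E
```

```text
t 2.35 tcp [0.5073 0.0519 0.1702] z [ 0.699 -0.258 -0.667] F [0.4  0.96 0.39] q [ 0.56  0.71 -1.4   2.43  1.8   1.34 -2.32]
[[ 0.34  0.63  0.7 ]
 [ 0.94 -0.23 -0.26]
 [-0.    0.75 -0.67]]
(array([-0.005, -0.006, -0.001]), array([0.001, 0.001, 0.001])) (array([-0.005, -0.007,  0.119]), array([0.001, 0.001, 0.001])) (array([-0.004, -0.008,  0.379]), array([0.001, 0.001, 0.001]))
(array([-0.005,  0.012, -0.001]), array([0.018, 0.001, 0.001])) (array([-0.005,  0.006,  0.119]), array([0.018, 0.001, 0.001])) (array([-0.004, -0.009,  0.379]), array([0.018, 0.001, 0.001]))
```

Aligned, though joints 3 and 4 are near their limits; moving forward should relieve them. Inserting slowly.

Request:
apply_moves(
  rows=[
    [[-0.005,-0.006,0.06],[0,0,0]],
    [[-0.005,-0.006,0.12],[0,0,0]],
    [[-0.005,-0.007,0.18],[0,0,0]],
    [[-0.005,-0.007,0.24],[0,0,0]],
    [[-0.005,-0.008,0.3],[0,0,0]],
    [[-0.005,-0.008,0.34],[0,0,0]],
    [[-0.004,-0.008,0.38],[0,0,0]],
    [[-0.004,-0.008,0.38],[0,0,0]],
    [[-0.004,-0.008,0.38],[0,0,0]],
  ],
)

```text
clock: 3.48
tcp_pos: [0.572, 0.0274, 0.1061]
orientation: [1.953, 1.364, 0.612]
contact_force: [0.4, -0.8, -0.5]
grip_width: 0.0002
gripper_force: 0.0
```

```bash
python3 - <<'E'
from h import *
o,Rt=st()
C=ringc(0);T=ori(-.35,np.radians(42)); 
for u in (0,.01,.018,.024,.030,.036,.042):print(u,row(C+.005*T[:,2]+[0,0,u],T))
f=grab_frame('side'); g=grab_frame('scene')
a=f['frame'][110:260,190:390]; b=g['frame'][120:270,160:360]
cv2.imwrite('pics/c4.png',cv2.cvtColor(cv2.resize(np.hstack([a,b]),None,fx=2,fy=2,interpolation=cv2.INTER_CUBIC),cv2.COLOR_RGB2BGR))
E
```

```text
t 3.475 tcp [0.572  0.0274 0.1061] z [ 0.7   -0.255 -0.667] F [ 0.4  -0.78 -0.46] q [ 0.54  0.88 -1.21  2.35  2.03  1.33 -2.3 ]
0 (array([-0.002, -0.001,  0.001]), array([ 0.001, -0.   , -0.   ]))
0.01 (array([-0.002,  0.029, -0.025]), array([ 0.001, -0.   , -0.   ]))
0.018 (array([-0.002,  0.053, -0.047]), array([ 0.001, -0.   , -0.   ]))
0.024 (array([-0.002,  0.071, -0.063]), array([ 0.001, -0.   , -0.   ]))
0.03 (array([-0.002,  0.089, -0.079]), array([ 0.001, -0.   , -0.   ]))
0.036 (array([-0.001,  0.106, -0.095]), array([ 0.001, -0.   , -0.   ]))
0.042 (array([-0.001,  0.124, -0.111]), array([ 0.001, -0.   , -0.   ]))
```

View pics/c4.png

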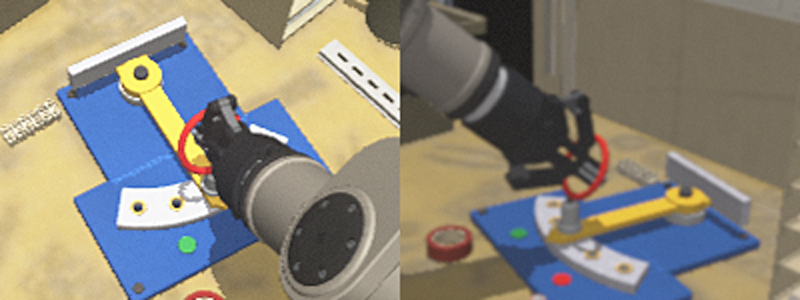

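The fingertip is through the ring with no contact force. I'll lift vertically in steps and watch the force.

Request:
apply_moves(
  rows=[
    [[-0.002,0.015,-0.013],[0,0,0]],
    [[-0.002,0.03,-0.025],[0,0,0]],
    [[-0.002,0.042,-0.036],[0,0,0]],
    [[-0.002,0.053,-0.047],[0,0,0]],
    [[-0.002,0.053,-0.047],[0,0,0]],
  ],
)

```text
clock: 4.2
tcp_pos: [0.5722, 0.0266, 0.1241]
orientation: [1.953, 1.363, 0.612]
contact_force: [0.1, 0.1, -0.1]
grip_width: -0.0001
gripper_force: 0.0
```

```bash
python3 - <<'E'
from h import *
st()
E
```

```text
t 4.2 tcp [0.5722 0.0266 0.1241] z [ 0.701 -0.256 -0.666] F [ 0.11  0.06 -0.06] q [ 0.56  0.84 -1.25  2.34  1.99  1.31 -2.27]
```

Request:
apply_moves(
  rows=[
    [[0,0.009,-0.008],[0,0,0]],
    [[0,0.018,-0.016],[0,0,0]],
    [[0,0.027,-0.024],[0,0,0]],
    [[0,0.027,-0.024],[0,0,0]],
  ],
)

```text
clock: 4.7
tcp_pos: [0.5709, 0.0265, 0.1317]
orientation: [1.955, 1.366, 0.609]
contact_force: [-3.6, 1.4, -8.2]
grip_width: -0.0001
gripper_force: 4.4
```

```bash
python3 - <<'E'
from h import *
st()
E
```

```text
t 4.7 tcp [0.5709 0.0265 0.1317] z [ 0.698 -0.255 -0.669] F [-3.59  1.36 -8.2 ] q [ 0.57  0.83 -1.26  2.34  1.97  1.3  -2.25]
```

Contact made, about 9 N. Lifting a further 12 mm.

Request:
apply_moves(
  rows=[
    [[0,0.009,-0.008],[0,0,0]],
    [[0,0.018,-0.016],[0,0,0]],
    [[0,0.027,-0.024],[0,0,0]],
    [[0,0.036,-0.032],[0,0,0]],
    [[0,0.036,-0.032],[0,0,0]],
    [[0,0.036,-0.032],[0,0,0]],
  ],
)

```text
clock: 5.45
tcp_pos: [0.5711, 0.0264, 0.1439]
orientation: [1.955, 1.366, 0.609]
contact_force: [-4.5, 0.7, -10.7]
grip_width: -0.0
gripper_force: 5.9
```

```bash
python3 - <<'E'
from h import *
st()
f=grab_frame('side'); g=grab_frame('scene')
a=f['frame'][110:260,190:390]; b=g['frame'][120:270,160:360]
cv2.imwrite('pics/c5.png',cv2.cvtColor(cv2.resize(np.hstack([a,b]),None,fx=2,fy=2,interpolation=cv2.INTER_CUBIC),cv2.COLOR_RGB2BGR))
E
```

```text
t 5.45 tcp [0.5711 0.0264 0.1439] z [ 0.699 -0.256 -0.668] F [ -4.49   0.73 -10.67] q [ 0.59  0.8  -1.28  2.34  1.94  1.28 -2.23]
```

View pics/c5.png

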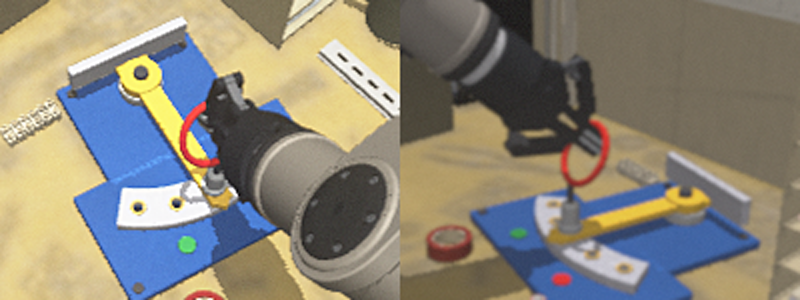

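The plunger rod is visible and the ring is up; 10.7 N implies about 14 mm. I'll swing along the arc of the upper wire (radius 126 mm).

```bash
python3 - <<'E'
from h import *
o,Rt=st()
W=lambda s: np.array([*(PIV-.126*np.array([np.cos(YAW0+s),np.sin(YAW0+s)])),0])
print('lat err of tcp vs arm line',(o['tcp_pos'][:2]-PIV)@[np.sin(-YAW0),np.cos(YAW0)])
for s in np.linspace(-.0655,-.262,4): print(s,(Rt.T@(W(s)-W(0))/.25).round(3))
E
```

```text
t 5.55 tcp [0.5711 0.0264 0.1439] z [ 0.699 -0.256 -0.668] F [ -5.65   0.39 -12.36] q [ 0.59  0.8  -1.28  2.34  1.94  1.28 -2.23]
lat err of tcp vs arm line -0.0011469306315204592
-0.0655 [ 0.033 -0.002 -0.002]
-0.131 [ 0.066 -0.003 -0.003]
-0.1965 [ 0.099 -0.002 -0.002]
-0.262 [0.132 0.    0.   ]
```

Request:
apply_moves(
  rows=[
    [[0.016,-0.001,-0.001],[0,0,0]],
    [[0.033,-0.002,-0.002],[0,0,0]],
    [[0.05,-0.003,-0.003],[0,0,0]],
    [[0.066,-0.003,-0.003],[0,0,0]],
    [[0.083,-0.003,-0.003],[0,0,0]],
    [[0.099,-0.002,-0.002],[0,0,0]],
    [[0.116,-0.001,-0.001],[0,0,0]],
    [[0.132,0,0],[0,0,0]],
    [[0.132,0,0],[0,0,0]],
    [[0.132,0,0],[0,0,0]],
  ],
)

```text
clock: 6.8
tcp_pos: [0.5811, 0.0593, 0.1433]
orientation: [1.955, 1.371, 0.611]
contact_force: [-10.4, 5.7, -11.6]
grip_width: 0.0001
gripper_force: 7.8
```

```bash
python3 - <<'E'
from h import *
o,Rt=st()
f=grab_frame('side'); g=grab_frame('scene')
a=f['frame'][110:260,190:390]; b=g['frame'][120:270,160:360]
cv2.imwrite('pics/c6.png',cv2.cvtColor(cv2.resize(np.hstack([a,b]),None,fx=2,fy=2,interpolation=cv2.INTER_CUBIC),cv2.COLOR_RGB2BGR))
for s in (-.22,-.262,-.3):
  a=YAW0+s; p=np.array([*(PIV-.190*np.array([np.cos(a),np.sin(a)])),.037]); print(s,proj(g,p),proj(f,p))
E
```

```text
t 6.8 tcp [0.5811 0.0593 0.1433] z [ 0.698 -0.251 -0.671] F [-10.45   5.65 -11.59] q [ 0.51  0.82 -1.28  2.3   1.91  1.32 -2.24]
-0.22 (np.float64(225.9353489314725), np.float64(228.98500717392216)) (np.float64(285.5707037814517), np.float64(220.7755034769912))
-0.262 (np.float64(225.19860045760507), np.float64(227.32973158439378)) (np.float64(281.9473488159614), np.float64(221.67982790200173))
-0.3 (np.float64(224.6653250053237), np.float64(225.84247104465805)) (np.float64(278.6250101687519), np.float64(222.37667750433923))
```

View pics/c6.png

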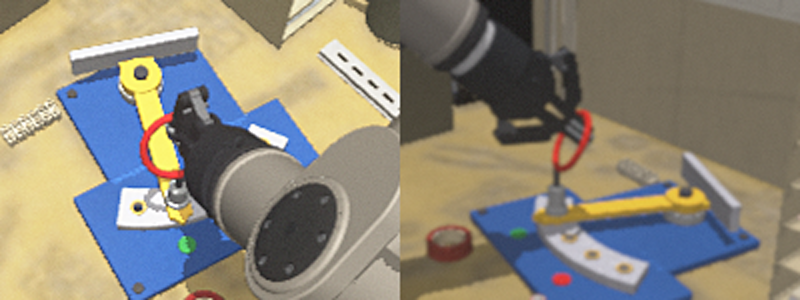

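The pointer tip is at about (280,221) in the side view, against a predicted (282,222), so it's over the hole. Lowering straight down.

Request:
apply_moves(
  rows=[
    [[0,-0.009,0.008],[0,0,0]],
    [[0,-0.018,0.016],[0,0,0]],
    [[0,-0.027,0.024],[0,0,0]],
    [[0,-0.036,0.032],[0,0,0]],
    [[0,-0.045,0.04],[0,0,0]],
    [[0,-0.054,0.048],[0,0,0]],
    [[0,-0.063,0.056],[0,0,0]],
    [[0,-0.072,0.064],[0,0,0]],
    [[0,-0.072,0.064],[0,0,0]],
    [[0,-0.072,0.064],[0,0,0]],
  ],
)

```text
clock: 8.15
tcp_pos: [0.5845, 0.0575, 0.1218]
orientation: [1.952, 1.361, 0.613]
contact_force: [0.1, 0.9, 1.1]
grip_width: -0.0001
gripper_force: 0.0
```

```bash
cat > ck.py <<'E'
from h import *
o,Rt=st()
f=grab_frame('side'); g=grab_frame('scene')
for n,q,box in (('side',f,(255,140,330,215)),('scene',g,(215,150,285,232))):
    m=blob(q,box=box,**RED); ys,xs=np.nonzero(m); print(n,'ring bbox',xs.min(),xs.max(),ys.min(),ys.max())
    for lift in (0,.009):   # predicted bbox of outer ring at -.262
        a=YAW0-.262; h=np.array([np.cos(a),np.sin(a),0]); l=np.array([-h[1],h[0],0]); u=.5*h+[0,0,.866]
        t=np.linspace(0,6.28,100); P=np.array([proj(q,ringc(-.262,lift)+.038*(np.cos(k)*l+np.sin(k)*u)) for k in t])
        print('  pred',lift,P[:,0].min().round(1),P[:,0].max().round(1),P[:,1].min().round(1),P[:,1].max().round(1))
a=f['frame'][110:260,190:390]; b=g['frame'][120:270,160:360]
cv2.imwrite('pics/ck.png',cv2.cvtColor(cv2.resize(np.hstack([a,b]),None,fx=2,fy=2,interpolation=cv2.INTER_CUBIC),cv2.COLOR_RGB2BGR))
E
python3 ck.py
```

```text
t 8.15 tcp [0.5845 0.0575 0.1218] z [ 0.702 -0.257 -0.664] F [0.15 0.92 1.11] q [ 0.48  0.87 -1.23  2.3   1.97  1.35 -2.28]
side ring bbox 261 280 171 202
  pred 0 259.4 296.2 169.8 202.5
  pred 0.009 259.4 296.6 167.5 200.6
scene ring bbox 236 255 181 211
  pred 0 236.3 254.8 181.5 212.7
  pred 0.009 236.3 254.9 177.8 209.1
```

The ring matches the home height at −0.262, with no force. Lowering slightly to centre the finger, then withdrawing along its axis.

Request:
apply_moves(
  rows=[
    [[0.008,-0.018,0.01],[0,0,0]],
    [[0.01,-0.02,-0.04],[0,0,0]],
    [[0.01,-0.02,-0.09],[0,0,0]],
    [[0.01,-0.02,-0.15],[0,0,0]],
    [[0.01,-0.02,-0.21],[0,0,0]],
    [[0.01,-0.02,-0.27],[0,0,0]],
    [[0.01,-0.02,-0.33],[0,0,0]],
    [[0.01,-0.02,-0.33],[0,0,0]],
  ],
)

```text
clock: 9.25
tcp_pos: [0.523, 0.0829, 0.1734]
orientation: [1.95, 1.364, 0.614]
contact_force: [-0.4, 0.8, 0.2]
grip_width: -0.0003
gripper_force: 0.0
```

```bash
python3 ck.py
```

```text
t 9.25 tcp [0.523  0.0829 0.1734] z [ 0.702 -0.255 -0.665] F [-0.35  0.76  0.21] q [ 0.46  0.71 -1.36  2.38  1.78  1.35 -2.32]
side ring bbox 260 294 170 202
  pred 0 259.4 296.2 169.8 202.5
  pred 0.009 259.4 296.6 167.5 200.6
scene ring bbox 236 255 182 211
  pred 0 236.3 254.8 181.5 212.7
  pred 0.009 236.3 254.9 177.8 209.1
```

View pics/ck.png

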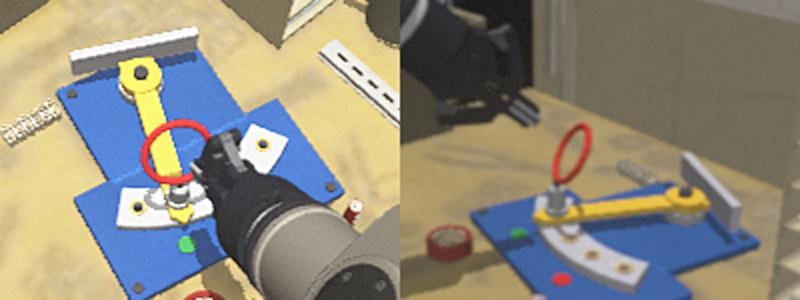

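The finger is out of the ring, the barrel shows no raised rod and the pointer is at the green dot. Backing off upward, then handing in.

Request:
apply_moves(
  rows=[
    [[0,0.06,-0.06],[0,0,0]],
    [[0,0.12,-0.12],[0,0,0]],
    [[0,0.15,-0.14],[0,0,0]],
    [[0,0.15,-0.14],[0,0,0]],
    [[0,0.15,-0.14],[0,0,0]],
    [[0,0.15,-0.14],[0,0,0]],
  ],
)

```text
clock: 10.1
tcp_pos: [0.522, 0.0824, 0.2223]
orientation: [1.954, 1.365, 0.61]
contact_force: [-0.1, 0.1, 0.1]
grip_width: -0.0003
gripper_force: 0.0
```

```bash
python3 ck.py; python3 -c "
from h import *
print(np.abs(telemetry.get_obs()['qvel']).max()); print(job.hand_in())"
```

```text
t 10.1 tcp [0.522  0.0824 0.2223] z [ 0.699 -0.256 -0.668] F [-0.11  0.09  0.14] q [ 0.53  0.52 -1.38  2.35  1.64  1.19 -2.23]
side ring bbox 260 293 170 202
  pred 0 259.4 296.2 169.8 202.5
  pred 0.009 259.4 296.6 167.5 200.6
scene ring bbox 236 255 181 211
  pred 0 236.3 254.8 181.5 212.7
  pred 0.009 236.3 254.9 177.8 209.1
0.004440893662377017
the job is handed in; nothing more can be done
None
```

I lifted the pin by the ring, swung the arm one hole to the green dot and let the pin spring home there, withdrew the finger clear and handed the job in at about 10 s; the camera views show the pin home, but the hand-in gave no verdict.

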